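# Fit the bench pin and lock it with the quarter-turn key

## Task

Fit the wooden bench pin into the channel of the metal mounting shoe, flat on the shoe's deck, hole over the slot and notched end sticking out of the open front. Then take the red-handled T-key from its wooden stand, drop its foot through the pin's hole and the shoe's slot until its flange lies on the wood, and turn it a quarter turn so that the foot lies squarely crosswise under the slot. Let go and leave the tin, spool, steel block, cutters and marker pen where they are.

Things in the scene. Friction and masses are not known exactly. Their poses are not given: they have to be found in the camera images.
- pin_center (a point): Centre (half-way up) of the loose light-brown wooden bench pin: a board 140 long (x) x 50 wide (y) x 16 mm thick (z), 90 g, flat on the bench. Its -x end, the front, starts roughly towards the robot and has a V notch 38 mm deep; near its +x end, the back, is a through hole. Good grasp: across the 50 mm width, 24 mm from this centre towards the notch; there fingers stay clear of the shoe.
- pin_hole (a point): Centre of the bench pin's oblong through hole, at the underside of the board: 36 mm from the board's centre towards its back, 34 mm from the back end. The hole is 50 mm along x and 22 mm along y. Axes as the bench pin's.
- shoe_slot (a point): Centre of the slot in the fixed pale metal shoe, at its deck's surface, 28 mm above the bench. x along slot and channel (-x: the open front, roughly towards the robot), z up. Slot 45 mm (x) by 18 mm (y), through the 8 mm deck into a cavity where the key's foot can turn freely, either way, with no stop. With its hole over the slot the bench pin's back end is 2 mm short of the back stop.
- shoe: The fixed pale metal shoe; origin on the bench, 28 mm under the slot's centre, axes as the slot's. On its deck a channel 54 mm wide (80 mm over the walls) between walls 14 mm high, bevelled inside, from x = -22 to +46 mm; a back stop of that height begins at x = +36. The block under it reaches x = -34; before that only a nose 26 mm wide, to x = -72, carries the bench pin. Screw ears at the sides.
- key_grip (a point): Centre of the T-key's red wing: 50 mm (x), 16 mm thick (y), from 18 mm below to 16 mm above this point. Steel flange 44 mm across, underside 32 mm below it. Key 130 g, upright, the same when turned by half; starts hanging by its flange in its stand, lift it straight up. Once through pin and shoe, flange on the wood, this point is 76 mm above the bench; the key turns easily and stays put.
- key_foot (a point): Centre of the underside of the T-key's foot, 68 mm below the middle of the wing; axes as the key's. The foot is 40 (x) x 13 (y) x 10 mm high, along the wing, with a 12 mm neck above. With the flange on the wood the foot's top is 2 mm below the deck's underside.
- key_stand: Fixed wooden stand that holds the key, 70 (x) x 64 (y) x 38 mm high, with a slot along x; origin under its centre. Behind it to the left stands a tall rolling mill (from x = 0.53 m on, left of y = 0.13 m, 0.37 m high); behind the shoe a lathe motor (from x = 0.59, y = -0.18 to 0.02 m, 0.20 m high) and a black tower (from x = 0.52, y = -0.44 to -0.34 m, 0.20 m high): keep the hand clear of them.
- tin: Bystander: white metal tin, 60 mm across, 27 mm high; origin under its centre.
- spool: Bystander: grey wire spool, 60 mm across, 32 mm high; origin under its centre.
- block: Bystander: steel bench block 63 x 63 x 20 mm; origin under its centre.
- cutters: Bystander: side cutters with red handles, 150 mm long, 12 mm high; origin under the centre.
- marker_pen: Bystander: blue and white marker pen, 135 mm long, 16 mm high; origin under its centre.

How it is judged:
By the outcome, as a careful person would: the job done as asked, in the order asked, and still so for the second after the job is handed in, with the robot touching nothing.
It also fails if it takes over 72 s, if anything falls off the work surface, if the arm or the gripper's body presses on something with over 40 N, if the wrist force passes 120 N, or if a joint passes its speed limit or range.

## Robot

A 6-joint arm with a two-finger parallel gripper is mounted at the origin on a cart in front of the work surface, level with it; the furniture and walls round the work are solid. World frame = base frame: x ahead of the robot, y to its left, z up, the work surface at z = 0. Lengths are in mm, angles in rad, forces in N, time in s.
With the tool pointing down it reaches from about 250 to 800 mm from the base axis. Payload 8.5 kg.
Tool frame: the origin (TCP) lies midway between the tips of the shut fingers; the grasp point (between the pads) lies 19 mm behind it (r.hold_point_z is the z of the grasp point in the tool frame, in mm); z points along the fingers, y is the line along which they close (so a half turn about z gives the same grasp; the last joint's range is limited). The gripper opens to 85 mm and grips with 20 to 120 N. Pads are 22 mm wide; open, the fingers measure 114 mm over their backs; the gripper's body (76 mm by 85 mm) begins 54 mm behind the grasp point. The pads swing forward as they close: fully open they stand 13 mm farther back than shut.
Start: joints at [1.249, 0.238, -0.013, 1.319, 0, 1.571], TCP at [166.028, 498.009, 231.276] pointing down, gripper open.
Joint ranges: [-2.66, 2.66], [-1.03, 1.9], [-1.14, 1.46], [-1.82, 2.27], [-1.45, 1.34], [-3.14, 3.14]. Speed limits (rad/s): [2.22, 2.22, 2.79, 3.14, 3.14, 3.14].

## Interface

Orientations are given as a rotation vector (axis times angle).
In Python, from workcell import sensors, imaging, workorder, r gives the robot as it stands. The module is installed in compiled form; this text tells all that it offers.
- The arm moves only by the shell command python3 -m crank 'ROWS'. ROWS is JSON, a list of rows, each a list of 7 numbers: the shift along the world's x, y, z as a fraction of full scale, then the turn, a rotation vector about the world's x, y, z as a fraction of full scale, then the opening, from 0 (shut) to 1 (fully open). A call has 1 to 5 rows; each row is the pose to reach, as a shift and turn from the pose commanded when the call began; what a row does not reach only later rows make up. Full scale, the value 1, is 250 mm for a shift and 90 degrees for a turn. A row lasts 1/8 s, in which the tool goes at most 62.5 mm and 10.7 degrees, less where a joint would pass 70% of its speed; a pose out of reach is approached as far as the arm can. A call with a number of a shift or a turn outside -1 to 1 is refused whole. A call with a gripper value outside its range is refused whole. The fingers move at their own pace and stop on an object; the grip force is fixed at half the most. Time passes only in rows, so rows that repeat a pose let the fingers close. It gives the time, the measured TCP pose, the force, the opening and the grip force at its end, in the units of the state.
- sensors.state(): the state, without advancing time (a new reading comes with each control period).
- imaging.read_camera(name): name is "side" or "top" or "wrist"; returns a dict with "image" (420x560x3 uint8, red, green, blue), "depth" (420x560 float32, mm along the optical axis (not along the pixel's ray), 0 where there is no reading), "fx", "fy", "cx", "cy" (pixels), "R" (3x3) and "t" (3): a world point X has camera coordinates R X + t; the wrist camera has in their place "mount" (4x4, takes a point from camera to tool coordinates, whose origin is the TCP and whose axes are the flange's). Camera axes: x right, y down, z forward; pixel columns grow to the right and rows downward; lengths in mm; the calibration is good to about 2 mm. A picture is of the moment at which its call begins: read the wrist's pose just before it.
- workorder.job_done(): hands the job in; it is judged then, once.
Trained networks look in a picture, given as the dict that the camera call returned (one of the last four; its "shot" number tells which), for a name from the list of things; names that differ only in an ending like _2 or _b are one class to them, and where a whole thing is asked for, a point or a joint stands for the part that bears it (a point fixed in the world has none). Each returns a list of dicts, best first, with "conf" (0 to 1); they miss things now and then, are a little off and sometimes report something else, mostly with a low value. They report only what shows in the picture. A call takes as long as a camera call.
- imaging.look_for(picture, thing): "extent" ([left, top, width, height] in pixels, round what is visible of it).
- imaging.mark_of(picture, thing): "point" ([column, row] in pixels: a listed point, or the origin of a listed thing).
The state is a dict: "time_s": time; "joints": joint angles; "qvel": joint speeds; "joint_efforts": joint torques, N m; "tool_pos": TCP position; "tcp_rot": TCP orientation; "wrist_force": force on the tool from outside, world axes, zero at the start; "moment": the same for the moment, N m; "grip_width": finger opening in mm; "finger_force": force on a finger pad.
Only numpy, scipy, OpenCV 4.12 (cv2) and the standard library are available. Lean on these libraries where they do the work, as an engineer would, in place of code of your own. Each camera call takes 0.05 s, during which the arm holds its last target. There are 200 camera calls.

## Working session

There is one attempt and no reset: what is moved stays moved. The work goes in short steps, Python scripts to look and compute and a shell command to move; the robot and the scene stay as the last step left them, time stands still between calls to the robot, and variables do not carry over. Pictures are saved under pics/ and viewed, at most 10 in all, crops included, and the job is handed in when it is done.

```bash
mkdir -p pics; cat > h.py <<'E'
import numpy as np, cv2
from scipy.spatial.transform import Rotation as Ro
from workcell import sensors, imaging, workorder, r
def cam(n):
    s=sensors.state(); p=imaging.read_camera(n)
    if 'mount' in p:
        M=np.array(p['mount']); Rt=Ro.from_rotvec(s['tcp_rot']).as_matrix()
        Rc=Rt@M[:3,:3]; tc=Rt@M[:3,3]+np.array(s['tool_pos'])
        p['Rw']=Rc; p['C']=tc
    else:
        p['Rw']=np.array(p['R']).T; p['C']=-p['Rw']@np.array(p['t'])
    return p
def ray(p,u,v): return p['Rw']@np.array([(u-p['cx'])/p['fx'],(v-p['cy'])/p['fy'],1.])
def at_z(p,uv,z):
    d=ray(p,*uv); return p['C']+d*(z-p['C'][2])/d[2]
def cloud(p):
    v,u=np.mgrid[0:420,0:560]; d=p['depth']
    c=np.stack([(u-p['cx'])/p['fx']*d,(v-p['cy'])/p['fy']*d,d],-1)
    return c@p['Rw'].T+p['C']
def save(p,n): cv2.imwrite('pics/'+n,cv2.cvtColor(p['image'],cv2.COLOR_RGB2BGR))
E
python3 - <<'E'
from h import *
s=sensors.state(); print(s['time_s'],s['tool_pos'],s['tcp_rot'],r.hold_point_z)
zz=dict(pin_center=8,pin_hole=0,shoe_slot=28,shoe=0,key_grip=82-12,key_foot=2,key_stand=0,tin=0,spool=0,block=0,cutters=0,marker_pen=0)
for n in('top','side'):
    p=cam(n); save(p,n+'1.png'); print(n,p['C'])
    for t,z in zz.items():
        for m in imaging.mark_of(p,t)[:2]:
            print(t,round(m['conf'],2),np.round(m['point']),np.round(at_z(p,m['point'],z)))
E
```

```text
0.0 [165.90326527 497.64819291 230.67687274] [-5.03227523e-01 -3.10079302e+00  2.24883818e-03] -18.700000000000003
top [ 346.71948044  -71.72798675 1244.93122996]
pin_center 0.74 [241. 239.] [453.  18.   8.]
pin_center 0.28 [169. 258.] [397. 221.   8.]
pin_hole 0.72 [242. 231.] [475.  16.   0.]
shoe_slot 0.6 [321. 228.] [ 484. -207.   28.]
shoe 0.95 [318. 232.] [ 476. -199.    0.]
key_grip 0.59 [160. 257.] [397. 230.  70.]
key_stand 0.94 [167. 259.] [396. 227.   0.]
tin 0.72 [227. 182.] [619.  64.   0.]
spool 0.9 [333. 188.] [ 603. -246.    0.]
spool 0.37 [132. 261.] [388. 327.   0.]
block 0.7 [339. 159.] [ 691. -265.    0.]
cutters 0.56 [316. 234.] [ 470. -195.    0.]
cutters 0.54 [414. 257.] [ 407. -473.    0.]
side [  96.44080909 -851.50710614  900.90679975]
pin_center 0.77 [247. 215.] [445.  16.   8.]
pin_center 0.62 [361. 250.] [ 694. -281.    8.]
pin_hole 0.82 [258. 210.] [492.  32.   0.]
shoe_slot 0.97 [287. 254.] [ 474. -208.   28.]
shoe 0.97 [284. 259.] [ 469. -201.    0.]
shoe 0.73 [214. 186.] [403. 217.   0.]
key_grip 0.67 [208. 167.] [399. 244.  70.]
key_grip 0.38 [246. 217.] [417. -49.  70.]
key_foot 0.71 [212. 183.] [402. 234.   2.]
key_stand 0.8 [214. 184.] [410. 227.   0.]
tin 0.68 [288. 193.] [625.  64.   0.]
tin 0.65 [284. 260.] [ 470. -202.    0.]
spool 0.61 [332. 257.] [ 605. -258.    0.]
block 0.66 [364. 250.] [ 705. -281.    0.]
cutters 0.9 [315. 345.] [ 407. -477.    0.]
marker_pen 0.48 [203. 171.] [398. 320.   0.]
```

```bash
python3 - <<'E'
import cv2,numpy as np
a=cv2.imread('pics/top1.png')[130:310,120:390]
cv2.imwrite('pics/top1c.png',cv2.resize(a,(790,527),interpolation=cv2.INTER_CUBIC))
E
```

```text
(no output)
```

View pics/top1c.png

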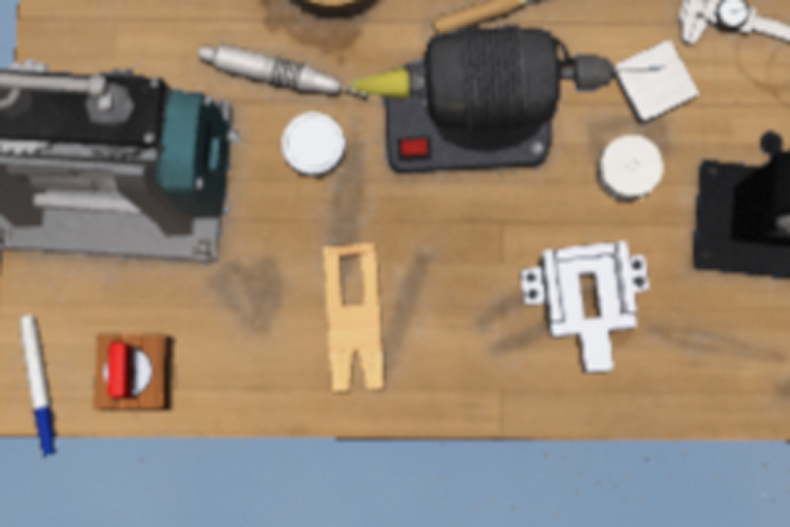

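```bash
python3 -m crank '[[0.12,-0.22,0.05,0,0,0.08,1],[0.24,-0.44,0.1,0,0,0.16,1],[0.36,-0.66,0.15,0,0,0.24,1],[0.48,-0.88,0.2,0,0,0.24,1],[0.5,-0.96,0.2,0,0,0.24,1]]'
python3 -m crank '[[0.12,-0.22,0,0,0,0,1],[0.24,-0.44,0,0,0,0,1],[0.38,-0.66,0,0,0,0,1],[0.45,-0.88,0,0,0,0,1],[0.45,-0.96,0,0,0,0,1]]'
python3 - <<'E'
from h import *
s=sensors.state(); print(s['time_s'],s['tool_pos'],s['tcp_rot'])
p=cam('wrist'); save(p,'w1.png'); print(p['C'],p['Rw'][:,2])
for t,z in dict(pin_center=8,pin_hole=0,shoe_slot=28).items():
    for m in imaging.mark_of(p,t)[:2]: print(t,round(m['conf'],2),np.round(m['point']),np.round(at_z(p,m['point'],z)))
E
```

```text
time_s: 1.92
tool_pos: [292.2, 256.0, 282.3]
tcp_rot: [-0.083, 3.139, 0.001]
wrist_force: [0.3, 0.5, -0.6]
grip_width: 85.6
finger_force: 0.0
time_s: 2.55
tool_pos: [404.4, 15.2, 281.1]
tcp_rot: [-0.081, 3.14, -0.001]
wrist_force: [0.4, -0.0, 0.3]
grip_width: 85.6
finger_force: 0.0
2.55 [404.36612785  15.16495542 281.1395921 ] [-8.07905395e-02  3.14046382e+00 -8.59696114e-04]
[334.47921533  11.40177711 423.61250992] [ 0.27898453  0.01327018 -0.9602039 ]
pin_center 0.6 [280. 208.] [453.  18.   8.]
pin_hole 0.89 [284. 232.] [492.  25.   0.]
pin_hole 0.36 [125. 214.] [ 477. -205.    0.]
shoe_slot 0.69 [113. 223.] [ 480. -207.   28.]
shoe_slot 0.65 [126. 214.] [ 467. -189.   28.]
```

View pics/w1.png

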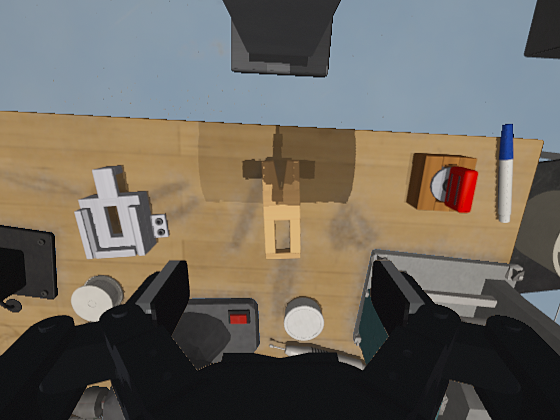

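```bash
cat > seg.py <<'E'
from h import *
def rect(X,m,name):
    q=X[m][:,:2].astype(np.float32)
    if len(q)<20: print(name,len(q)); return
    c,(a,b),th=cv2.minAreaRect(q); print(name,len(q),'c',np.round(c,1),'size',np.round((a,b),1),'ang',round(th,2),'z',np.round(np.median(X[m][:,2]),1))
def box(X,x0,x1,y0,y1,z0,z1): return (X[...,0]>x0)&(X[...,0]<x1)&(X[...,1]>y0)&(X[...,1]<y1)&(X[...,2]>z0)&(X[...,2]<z1)
def big(m):
    n,l,s,_=cv2.connectedComponentsWithStats(m.astype(np.uint8),connectivity=4)
    return l==1+np.argmax(s[1:,4]) if n>1 else m
E
python3 - <<'E'
from seg import *
for n in('wrist','top'):
    p=cam(n); X=cloud(p); 
    print(n,'bench z',np.median(X[box(X,380,520,-120,-40,-20,20)][:,2]), X[box(X,380,520,-120,-40,-20,20)][:,2].std())
    rect(X,big(box(X,360,550,-40,70,9,24)),'pin')
    rect(X,big(box(X,380,560,-270,-150,23,33)),'deck')
    rect(X,big(box(X,380,560,-290,-130,36,50)),'walls')
    rect(X,big(box(X,340,460,170,290,30,46)),'stand')
    rect(X,big(box(X,340,460,170,290,65,110)),'wing')
E
```

```text
wrist bench z -0.8827289582768003 0.7948799104395198
pin 2821 c [457.   20.3] size [140.4  50.1] ang 4.66 z 16.0
deck 2668 c [ 465.6 -207.5] size [117.5  81.2] ang 6.64 z 28.1
walls 1400 c [ 490.7 -204.9] size [68.6 82.1] ang 7.4 z 41.5
stand 1797 c [403. 227.] size [65.1 70.3] ang 89.78 z 38.0
wing 975 c [402.2 226.6] size [49.9 16.2] ang 1.93 z 84.2
top bench z -0.6552119792775102 2.3961413001976397
pin 91 c [489.3   1.5] size [75.1  9.6] ang 3.31 z 15.9
deck 538 c [ 460.3 -209.7] size [108.4  79.1] ang 6.36 z 28.3
walls 293 c [ 489.9 -205.8] size [68.1 79.9] ang 7.07 z 41.5
stand 0
wing 0
```

```bash
python3 -m crank '[[0.02,-0.22,0,0,0,0.02,1],[0.04,-0.44,0,0,0,0.045,1],[0.08,-0.66,0,0,0,0.045,1],[0.08,-0.91,0,0,0,0.045,1],[0.08,-0.91,0,0,0,0.045,1]]'
python3 - <<'E'
from seg import *
for i in range(2):
    p=cam('wrist'); X=cloud(p); save(p,'w2.png')
    print(sensors.state()['tool_pos'])
    rect(X,big(box(X,360,550,-40,70,9,24)),'pin')
    D=big(box(X,380,560,-270,-150,23,33)|box(X,380,560,-255,-150,36,46)); rect(X,D,'deck+walls')
    rect(X,big(box(X,380,560,-290,-130,36,50)),'walls')
    # slot: hole component inside the deck
    h=(X[...,2]<18)&box(X,440,520,-240,-170,-30,18); h=big(h); rect(X,h,'slot?')
    # image contour of slot at deck height
    m=(box(X,440,515,-250,-165,22,50)).astype(np.uint8)
    cs,hi=cv2.findContours(m,cv2.RETR_CCOMP,cv2.CHAIN_APPROX_NONE)
    for c,hh in zip(cs,hi[0]):
        if hh[3]>=0 and len(c)>30:
            q=np.array([at_z(p,uv,28)[:2] for uv in c[:,0]],np.float32); print('hole',cv2.minAreaRect(q))
    for m in imaging.mark_of(p,'shoe_slot')[:1]: print(m['conf'],np.round(at_z(p,m['point'],28),1))
E
```

```text
time_s: 3.48
tool_pos: [423.8, -212.0, 280.8]
tcp_rot: [0.193, -3.135, 0.001]
wrist_force: [0.6, 0.6, -0.3]
grip_width: 85.6
finger_force: 0.0
[ 423.64443576 -210.1158138   280.86081956]
pin 3137 c [457.3  20. ] size [141.  52.] ang 4.62 z 15.7
deck+walls 3791 c [ 465.9 -207.9] size [118.4  79.8] ang 7.3 z 28.6
walls 1318 c [ 490.7 -204.7] size [68.4 79.9] ang 7.45 z 41.4
slot? 390 c [ 484.8 -206. ] size [41.4 17.5] ang 7.05 z -0.9
hole ((478.2377624511719, -206.7117919921875), (45.06473159790039, 19.069446563720703), 7.049386501312256)
0.43 [483.7   6.2  28. ]
[ 423.71082411 -208.34334664  281.21471273]
pin 3125 c [457.   20.1] size [140.6  51.7] ang 5.02 z 15.7
deck+walls 3782 c [ 466.2 -207.8] size [118.4  79.9] ang 7.08 z 28.6
walls 1329 c [ 490.8 -204.7] size [68.7 79.9] ang 7.08 z 41.5
slot? 389 c [ 485.  -205.4] size [41.1 17.5] ang 6.98 z -0.8
hole ((478.5140686035156, -206.6030731201172), (45.12160873413086, 20.070823669433594), 7.431612014770508)
0.96 [ 481.6 -204.4   28. ]
```

View pics/w2.png

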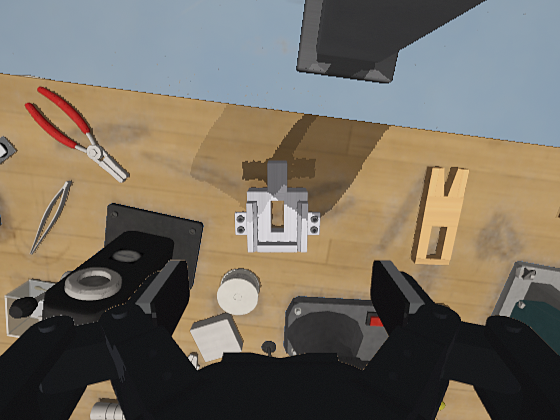

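```bash
python3 -m crank '[[0.01,0.22,-0.06,0,0,-0.026,1],[0.02,0.44,-0.12,0,0,-0.026,1],[0.039,0.66,-0.24,0,0,-0.026,1],[0.039,0.88,-0.36,0,0,-0.026,1],[0.039,0.911,-0.56,0,0,-0.026,1]]'
python3 -m crank '[[0,0,-0.2,0,0,0,1],[0,0,-0.36,0,0,0,1],[0,0,-0.45,0,0,0,1],[0,0,-0.45,0,0,0,1],[0,0,-0.45,0,0,0,1]]'
python3 - <<'E'
from seg import *
s=sensors.state(); print(s['tool_pos'],s['tcp_rot'])
p=cam('wrist');X=cloud(p)
rect(X,big(box(X,360,550,-40,70,9,24)),'pin')
E
```

```text
time_s: 4.3
tool_pos: [433.8, 22.9, 141.6]
tcp_rot: [-0.145, 3.134, 0.001]
wrist_force: [1.8, -1.0, -0.2]
grip_width: 85.5
finger_force: 0.0
time_s: 4.92
tool_pos: [433.7, 19.1, 29.8]
tcp_rot: [-0.136, 3.137, -0.0]
wrist_force: [1.0, 0.1, 0.4]
grip_width: 85.1
finger_force: 0.0
[433.74247136  19.11500509  29.79265556] [-1.36090748e-01  3.13736245e+00 -7.71308802e-05]
pin 13689 c [444.3  19.6] size [115.7  50.3] ang 4.65 z 15.9
```

```bash
python3 -m crank '[[0,0,-0.06,0,0,0,1],[0,0,-0.115,0,0,0,1],[0,0,-0.115,0,0,0,0.8],[0,0,-0.115,0,0,0,0.4],[0,0,-0.115,0,0,0,0.4]]'
python3 -m crank '[[0,0,0,0,0,0,0.4],[0,0,0,0,0,0,0.4],[0,0,0,0,0,0,0.4]]'
```

```text
time_s: 5.6
tool_pos: [434.0, 18.3, 1.4]
tcp_rot: [-0.134, 3.137, -0.0]
wrist_force: [-2.1, 0.8, 9.5]
grip_width: 48.3
finger_force: 61.8
time_s: 5.98
tool_pos: [434.0, 18.4, 1.3]
tcp_rot: [-0.134, 3.137, -0.0]
wrist_force: [-2.0, 1.1, 8.1]
grip_width: 48.5
finger_force: 61.8
```

```bash
python3 -m crank '[[0,0,0.1,0,0,0,0.4],[0,0,0.28,0,0,0,0.4],[0,0,0.4,0,0,0,0.4],[0,0,0.4,0,0,0,0.4],[0,0,0.4,0,0,0,0.4]]'
python3 - <<'E'
from seg import *
s=sensors.state(); print(s['tool_pos'],s['tcp_rot'],s['grip_width'])
p=cam('wrist');X=cloud(p);save(p,'w3.png')
zs=X[box(X,450,520,-10,50,90,130)][:,2]; print(np.percentile(zs,[5,50,95]))
m=big(box(X,340,570,-20,60,104,126)); rect(X,m,'pin')
q=X[m]; A=np.c_[q[:,0]-457,q[:,1]-20,np.ones(len(q))]; print('plane',np.linalg.lstsq(A,q[:,2],rcond=None)[0])
top=imaging.read_camera('top')
E
```

```text
time_s: 6.6
tool_pos: [433.0, 18.2, 99.9]
tcp_rot: [-0.133, 3.139, -0.0]
wrist_force: [-0.7, 0.4, -1.1]
grip_width: 48.3
finger_force: 62.9
[433.03504538  18.24650325  99.87665201] [-1.33481872e-01  3.13863555e+00 -1.50523683e-04] 48.31032825200585
[113.37200163 114.32713488 115.18733343]
pin 18163 c [430.5  18.7] size [98.7 72.8] ang 20.29 z 114.4
plane [8.23859089e-03 4.21741530e-04 1.14713923e+02]
```

View pics/w3.png

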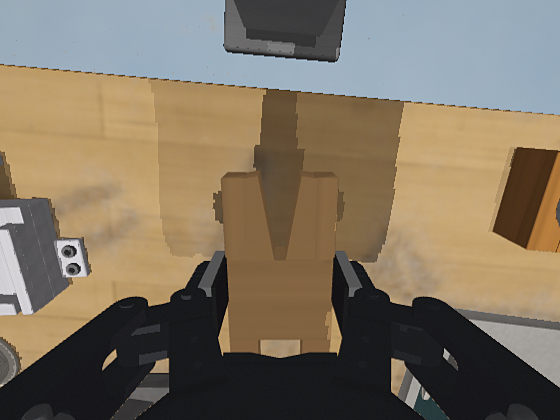

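```bash
cat > held.py <<'E'
from seg import *
def held(p,zt,half=5):
    X=cloud(p); m=np.zeros((420,560),bool); m[120:250,190:370]=1
    m&=(abs(X[...,2]-zt)<half); m=big(m)
    c,sz,a=cv2.minAreaRect(X[m][:,:2].astype(np.float32))
    q=X[m]; L=[];Rr=[]
    for v in range(182,246,2):
        u=np.where(m[v])[0]
        if len(u)>20: L.append(X[v,u[0],:2]);Rr.append(X[v,u[-1],:2])
    L,Rr=np.array(L),np.array(Rr)
    fl=np.polyfit(L[:,0],L[:,1],1); fr=np.polyfit(Rr[:,0],Rr[:,1],1)
    yaw=(np.arctan(fl[0])+np.arctan(fr[0]))/2; e=np.array([np.cos(yaw),np.sin(yaw)]); n=np.array([-e[1],e[0]])
    front=np.percentile(q[:,:2]@e,0.7)   # front end along axis
    mid=(np.median(L@n)+np.median(Rr@n))/2
    ctr=e*(front+70)+n*mid; hole=e*(front+106)+n*mid
    print('yaws',np.degrees(np.arctan([fl[0],fr[0]])).round(2),'width',abs(np.median(L@n)-np.median(Rr@n)).round(1),'yaw',np.degrees(yaw).round(2),'ctr',ctr.round(1),'hole',hole.round(1),'z',np.median(q[:,2]).round(1))
E
python3 - <<'E'
from held import *
for i in range(2):
    s=sensors.state(); print(np.round(s['tool_pos'],1)); held(cam('wrist'),114.5)
E
```

```text
[432.5  18.2  99.2]
yaws [-4.67  5.18] width 18.4 yaw 0.25 ctr [454.4  30.9] hole [490.4  31. ] z 113.7
[432.6  18.2  99.1]
yaws [-4.8   4.94] width 18.3 yaw 0.07 ctr [454.4  30.7] hole [490.4  30.8] z 113.7
```

```bash
sed -i 's/; m=big(m)$//; s/190:370/210:352/' held.py; python3 - <<'E'
from held import *
for i in range(2):
    s=sensors.state(); print(np.round(s['tool_pos'],1)); held(cam('wrist'),114.0)
E
```

```text
[432.6  18.2  99.2]
yaws [4.75 5.04] width 49.3 yaw 4.9 ctr [455.8  19.7] hole [491.6  22.8] z 113.7
[432.7  18.2  99.2]
yaws [5.16 5.09] width 49.4 yaw 5.12 ctr [455.9  20. ] hole [491.7  23.2] z 113.8
```

```bash
python3 -m crank '[[-0.01,-0.2,0,0,0,0.026,0.4],[-0.03,-0.42,0,0,0,0.026,0.4],[-0.05,-0.64,0,0,0,0.026,0.4],[-0.056,-0.86,0,0,0,0.026,0.4],[-0.056,-0.928,0,0,0,0.026,0.4]]'
python3 -m crank '[[0,0,-0.05,0,0,0,0.4],[0,0,-0.12,0,0,0,0.4],[0,0,-0.16,0,0,0,0.4],[0,0,-0.16,0,0,0,0.4]]'
python3 - <<'E'
from held import *
for i in range(2):
    s=sensors.state(); print(np.round(s['tool_pos'],1)); p=cam('wrist'); held(p,s['tool_pos'][2]+14.5)
save(p,'w4.png')
p=cam('top'); X=cloud(p); m=big(box(X,350,560,-280,-140,68,84)); rect(X,m,'top pin')
rect(X,big(box(X,440,560,-290,-130,36,50)),'walls')
p=cam('side'); save(p,'s2.png')
E
```

```text
time_s: 7.52
tool_pos: [419.0, -216.4, 99.7]
tcp_rot: [0.193, -3.136, 0.001]
wrist_force: [-0.0, 0.3, -0.9]
grip_width: 48.6
finger_force: 62.8
time_s: 8.02
tool_pos: [418.7, -212.4, 59.1]
tcp_rot: [0.2, -3.133, -0.002]
wrist_force: [0.1, -0.2, -0.8]
grip_width: 48.3
finger_force: 62.8
[ 418.7 -212.4   59.1]
yaws [6.99 7.76] width 49.3 yaw 7.37 ctr [ 441.7 -209.9] hole [ 477.4 -205.3] z 73.6
[ 419.2 -212.9   59.7]
yaws [7.31 7.39] width 49.4 yaw 7.35 ctr [ 442.2 -210.3] hole [ 477.9 -205.7] z 74.2
top pin 161 c [ 481.7 -188. ] size [36.3 80.9] ang 66.66 z 74.3
walls 165 c [ 489.1 -198.5] size [68.2 65.2] ang 6.68 z 41.4
```

```bash
python3 - <<'E'
import cv2
a=cv2.imread('pics/s2.png')[180:320,200:360]
b=cv2.imread('pics/w4.png')
cv2.imwrite('pics/c2.png',cv2.hconcat([cv2.resize(a,(400,350),interpolation=cv2.INTER_CUBIC),cv2.resize(b,(400,350))]))
E
```

```text
(no output)
```

View pics/c2.png

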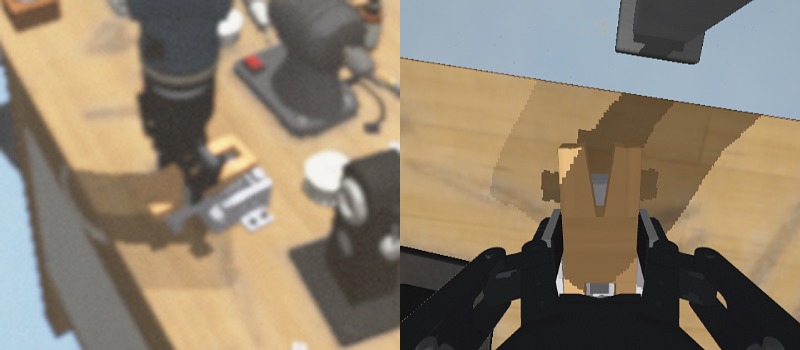

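```bash
python3 -m crank '[[0,0,-0.04,0,0,0,0.4],[0,0,-0.07,0,0,0,0.4],[0,0,-0.1,0,0,0,0.4],[0,0,-0.115,0,0,0,0.4],[0,0,-0.115,0,0,0,0.4]]'
python3 - <<'E'
from held import *
s=sensors.state(); print(np.round(s['tool_pos'],1),s['wrist_force']); p=cam('wrist'); held(p,s['tool_pos'][2]+14.5)
E
```

```text
time_s: 8.85
tool_pos: [419.1, -213.7, 30.9]
tcp_rot: [0.197, -3.135, -0.0]
wrist_force: [0.7, -0.9, 0.2]
grip_width: 48.2
finger_force: 62.8
[ 419.1 -213.7   30.9] [ 0.686071   -0.87426223  0.22406904]
yaws [7.22 7.59] width 49.3 yaw 7.4 ctr [ 442.1 -211.1] hole [ 477.8 -206.5] z 45.4
```

```bash
python3 -m crank '[[0,0,-0.004,0,0,0,0.4],[0,0,-0.008,0,0,0,0.4],[0,0,-0.008,0,0,0,0.4],[0,0,-0.008,0,0,0,0.8],[0,0,-0.008,0,0,0,0.9]]'
python3 -m crank '[[0,0,0,0,0,0,0.95],[0,0,0.1,0,0,0,0.95],[0,0,0.32,0,0,0,0.95],[0,0,0.56,0,0,0,1],[0,0,0.8,0,0,0,1]]'
python3 -m crank '[[0,0,0.08,0,0,0,1],[0,0,0.2,0,0,0,1],[0,0,0.2,0,0,0,1]]'
python3 - <<'E'
from seg import *
s=sensors.state(); print(np.round(s['tool_pos'],1),s['wrist_force'])
p=cam('wrist');save(p,'w5.png');X=cloud(p)
m=big(box(X,350,560,-270,-150,42.3,48)); rect(X,m,'pin')
m=big(box(X,350,560,-270,-150,22,60)); rect(X,m,'all')
P=box(X,350,535,-250,-160,42.3,60).astype(np.uint8)
cs,hi=cv2.findContours(P,cv2.RETR_CCOMP,cv2.CHAIN_APPROX_NONE)
for c,hh in zip(cs,hi[0]):
    if hh[3]>=0 and len(c)>30: print('hole',cv2.minAreaRect(np.array([at_z(p,uv,44)[:2] for uv in c[:,0]],np.float32)))
b=box(X,430,520,-225,-190,42.3,60); q=X[b]; A=np.c_[q[:,0]-457,q[:,1]-20,np.ones(len(q))]; print('plane',np.linalg.lstsq(A,q[:,2],rcond=None)[0],np.median(q[:,2]))
v,u=np.where(P>0); img=p['image'][140:290,180:400]
cv2.imwrite('pics/w5c.png',cv2.resize(cv2.cvtColor(img,cv2.COLOR_RGB2BGR),(660,450),interpolation=cv2.INTER_CUBIC))
E
```

```text
time_s: 9.52
tool_pos: [419.3, -213.7, 29.3]
tcp_rot: [-0.198, 3.135, -0.0]
wrist_force: [-0.1, -0.5, 0.0]
grip_width: 76.9
finger_force: 0.0
time_s: 10.15
tool_pos: [419.0, -213.6, 231.3]
tcp_rot: [-0.198, 3.135, -0.0]
wrist_force: [0.9, -0.3, -0.7]
grip_width: 85.3
finger_force: 0.0
time_s: 10.52
tool_pos: [420.1, -214.2, 281.2]
tcp_rot: [-0.197, 3.132, -0.003]
wrist_force: [-0.2, -0.6, -0.5]
grip_width: 85.6
finger_force: 0.0
[ 420.1 -214.2  281.2] [-0.22335132 -0.56109579 -0.50463707]
pin 3307 c [ 442.9 -211.3] size [139.8  50.1] ang 7.38 z 44.0
all 5276 c [ 448.6 -209.9] size [153.3  79.9] ang 6.96 z 43.4
hole ((477.9962158203125, -207.39920043945312), (50.82574462890625, 23.4870662689209), 7.711477279663086)
plane [-4.08698872e-03 -1.94139894e-03  4.35638432e+01] 43.98765537037809
```

View pics/w5c.png

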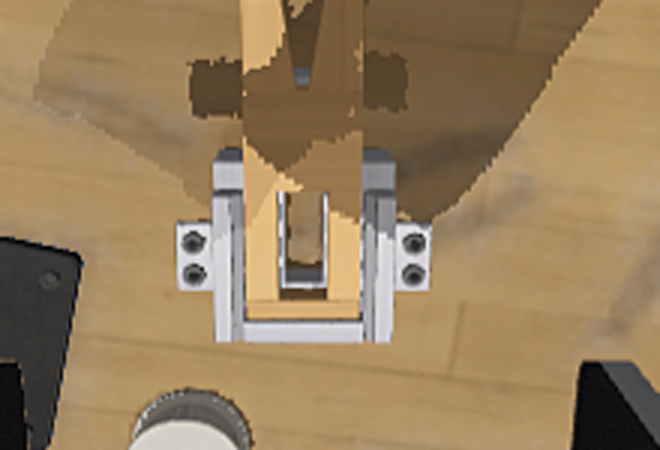

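```bash
python3 -m crank '[[-0.04,0.22,0,0,0,-0.03,1],[-0.08,0.44,0,0,0,-0.058,1],[-0.12,0.66,0,0,0,-0.058,1],[-0.16,0.88,0,0,0,-0.058,1]]'
python3 -m crank '[[-0.03,0.22,0,0,0,0,1],[-0.06,0.44,0,0,0,0,1],[-0.1,0.66,0,0,0,0,1],[-0.1,0.88,0,0,0,0,1],[-0.1,0.88,0,0,0,0,1]]'
python3 - <<'E'
from seg import *
for i in range(3):
    s=sensors.state(); print(np.round(s['tool_pos'],1),s['tcp_rot'])
    p=cam('wrist');X=cloud(p)
    rect(X,big(box(X,340,460,170,290,30,46)),'stand+flange')
    rect(X,big(box(X,340,460,170,290,75,110)),'wing')
m=imaging.mark_of(p,'key_grip')[:1]; print(m and (m[0]['conf'],at_z(p,m[0]['point'],70)))
E
```

```text
time_s: 11.08
tool_pos: [378.2, 7.7, 278.2]
tcp_rot: [0.054, -3.14, 0.0]
wrist_force: [1.5, -0.1, 0.3]
grip_width: 85.7
finger_force: 0.0
time_s: 11.7
tool_pos: [353.5, 229.1, 277.8]
tcp_rot: [0.063, -3.139, 0.001]
wrist_force: [1.1, -0.1, 0.8]
grip_width: 85.7
finger_force: 0.0
[353.5 229.1 277.8] [ 6.26359285e-02 -3.13911684e+00  1.09750634e-03]
stand+flange 2003 c [403.  227.4] size [70.4 64. ] ang 0.23 z 38.2
wing 570 c [401.5 228.1] size [49.  15.3] ang 2.05 z 85.5
[353.4 227.4 277.9] [ 6.05245718e-02 -3.13892635e+00  2.40023370e-03]
stand+flange 1987 c [403.  227.4] size [70.4 64.1] ang 0.27 z 38.2
wing 577 c [401.4 227.8] size [49.1 16.4] ang 1.69 z 85.4
[353.6 226.3 278.1] [ 5.75748690e-02 -3.13914601e+00  2.52256413e-03]
stand+flange 1988 c [402.9 227.4] size [70.3 63.9] ang 0.13 z 38.2
wing 568 c [401.8 227.7] size [16.3 49.6] ang 89.62 z 85.4
(0.67, array([402.02754905, 229.22374875,  70.        ]))
```

```bash
python3 -m crank '[[0.1,0,-0.15,0,0,0,1],[0.191,0.005,-0.35,0,0,0,1],[0.191,0.005,-0.55,0,0,0,1],[0.191,0.005,-0.65,0,0,0,1],[0.191,0.005,-0.65,0,0,0,0.6]]'
python3 - <<'E'
from seg import *
s=sensors.state(); print(np.round(s['tool_pos'],1),s['tcp_rot'])
p=cam('wrist');save(p,'w6.png');X=cloud(p)
rect(X,big(box(X,340,460,170,290,72,100)),'wing')
E
```

```text
time_s: 12.52
tool_pos: [401.1, 225.4, 115.4]
tcp_rot: [0.051, -3.138, 0.003]
wrist_force: [-0.6, -0.3, 0.5]
grip_width: 69.7
finger_force: 0.0
[401.1 225.4 115.4] [ 0.05073309 -3.1379265   0.00316512]
wing 2037 c [401.5 227.8] size [49.5 16.1] ang 2.19 z 85.5
```

View pics/w6.png

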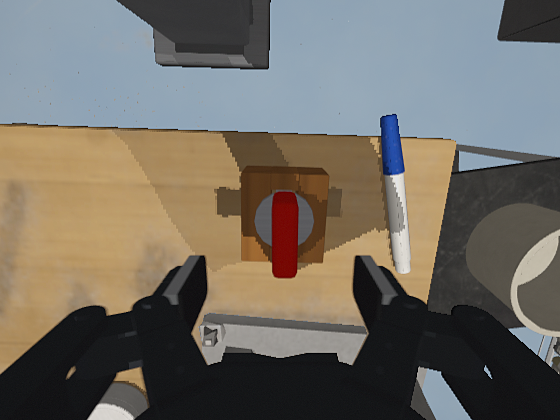

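```bash
python3 -m crank '[[0,0,-0.12,0,0,0,0.6],[0,0,-0.22,0,0,0,0.6],[0,0,-0.247,0,0,0,0.6],[0,0,-0.247,0,0,0,0.4],[0,0,-0.247,0,0,0,0.05]]'
python3 -m crank '[[0,0,0,0,0,0,0.05],[0,0,0,0,0,0,0.05],[0,0,0,0,0,0,0.05],[0,0,0,0,0,0,0.05]]'
```

```text
time_s: 13.2
tool_pos: [402.9, 227.9, 56.3]
tcp_rot: [-0.054, 3.139, 0.001]
wrist_force: [-0.6, 0.0, 0.1]
grip_width: 17.1
finger_force: 0.0
time_s: 13.7
tool_pos: [402.9, 227.9, 56.3]
tcp_rot: [-0.055, 3.139, 0.001]
wrist_force: [-0.6, -0.6, 6.1]
grip_width: 15.2
finger_force: 58.5
```

```bash
python3 -m crank '[[0,0,0.1,0,0,0,0.05],[0,0,0.25,0,0,0,0.05],[0,0,0.4,0,0,0,0.05],[0,0,0.5,0,0,0,0.05],[0,0,0.5,0,0,0,0.05]]'
python3 - <<'E'
from seg import *
for i in range(2):
    s=sensors.state(); print(np.round(s['tool_pos'],1),s['tcp_rot'],s['grip_width'],s['wrist_force'])
    p=cam('wrist');X=cloud(p)
    z=s['tool_pos'][2]+29; rect(X,big(box(X,340,460,200,250,z-9,z+9)),'wing')
    f=s['tool_pos'][2]-13
    m=np.zeros((420,560),bool); m[120:330,200:360]=1
    rect(X,m&box(X,340,460,180,280,f-8,f+1),'flange')
save(p,'w7.png')
E
python3 - <<'E'
from seg import *
s=cam('side');save(s,'s3.png')
a=cv2.imread('pics/s3.png')[90:230,140:300]; b=cv2.imread('pics/w7.png')
cv2.imwrite('pics/c3.png',cv2.hconcat([cv2.resize(a,(400,350),interpolation=cv2.INTER_CUBIC),cv2.resize(b,(400,350))]))
E
```

```text
time_s: 14.32
tool_pos: [403.1, 228.1, 182.0]
tcp_rot: [-0.055, 3.137, 0.003]
wrist_force: [0.6, 0.3, -3.4]
grip_width: 15.0
finger_force: 59.1
[403.1 228.1 182. ] [-5.46328567e-02  3.13739183e+00  3.07331442e-03] 14.958746928366 [ 0.55852159  0.31551769 -3.35292978]
wing 5551 c [401.4 227.8] size [38.9 44.8] ang 54.4 z 211.3
flange 1003 c [393.1 227.5] size [25.7 43.3] ang 1.58 z 169.3
[402.4 227.7 180.6] [-5.46180410e-02  3.13945191e+00  1.20585398e-03] 15.21887641824731 [ 0.22210007  0.3062102  -1.70085573]
wing 5535 c [400.9 227.1] size [39.  45.4] ang 54.93 z 209.8
flange 979 c [392.4 227.1] size [25.7 43.3] ang 1.96 z 167.9
```

View pics/c3.png

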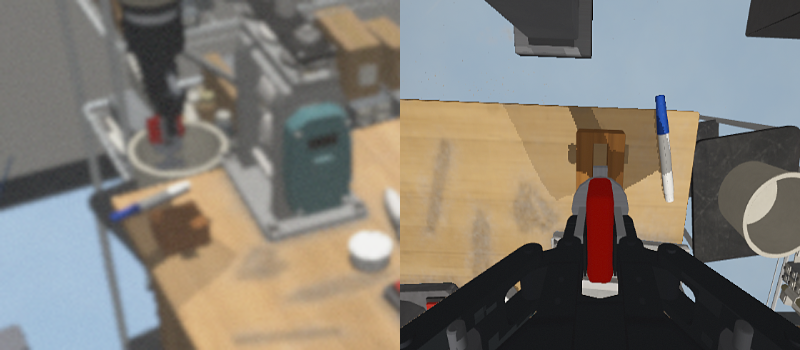

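```bash
python3 -m crank '[[0.03,-0.22,0,0,0,0.03,0.05],[0.06,-0.44,0,0,0,0.058,0.05],[0.1,-0.66,0,0,0,0.058,0.05],[0.14,-0.88,0,0,0,0.058,0.05]]'
python3 -m crank '[[0.04,-0.2,0,0,0,0,0.05],[0.08,-0.42,0,0,0,0,0.05],[0.12,-0.64,0,0,0,0,0.05],[0.169,-0.8,0,0,0,0,0.05],[0.169,-0.855,0,0,0,0,0.05]]'
python3 -m crank '[[0,0,-0.06,0,0,0,0.05],[0,0,-0.18,0,0,0,0.05],[0,0,-0.24,0,0,0,0.05],[0,0,-0.24,0,0,0,0.05]]'
python3 - <<'E'
from seg import *
for i in range(2):
    s=sensors.state(); print(np.round(s['tool_pos'],1),s['tcp_rot'],np.round(s['joints'],2))
    p=cam('wrist');X=cloud(p); f=s['tool_pos'][2]-13
    m=np.zeros((420,560),bool); m[120:330,200:360]=1
    rect(X,m&box(X,400,560,-260,-160,f-8,f+1),'flange')
    rect(X,big(box(X,350,560,-270,-150,42.3,48)),'pin')
save(p,'w8.png'); save(cam('side'),'s4.png')
a=cv2.imread('pics/s4.png')[170:310,210:370]; b=cv2.imread('pics/w8.png')[150:360,160:400]
cv2.imwrite('pics/c4.png',cv2.hconcat([cv2.resize(a,(400,350),interpolation=cv2.INTER_CUBIC),cv2.resize(b,(400,350),interpolation=cv2.INTER_CUBIC)]))
E
```

```text
time_s: 14.98
tool_pos: [436.4, 5.8, 178.9]
tcp_rot: [0.198, -3.134, -0.0]
wrist_force: [1.4, 0.0, -2.0]
grip_width: 15.2
finger_force: 59.3
time_s: 15.6
tool_pos: [479.1, -208.2, 178.3]
tcp_rot: [0.194, -3.134, -0.001]
wrist_force: [0.3, 0.5, -1.6]
grip_width: 15.0
finger_force: 59.3
time_s: 16.1
tool_pos: [478.2, -204.9, 118.8]
tcp_rot: [0.199, -3.133, -0.002]
wrist_force: [-0.7, 0.2, -0.6]
grip_width: 15.0
finger_force: 59.3
[ 478.2 -204.9  118.8] [ 1.99249112e-01 -3.13277681e+00 -2.11311546e-03] [-0.4   0.3  -0.23  1.04  0.   -0.53]
flange 1013 c [ 468.3 -206.6] size [25.7 43.3] ang 7.6 z 106.1
pin 9178 c [ 430.5 -212.9] size [116.2  50.1] ang 7.42 z 43.9
[ 479.  -205.3  119.8] [ 1.99185244e-01 -3.13437871e+00 -7.34875286e-04] [-0.4   0.3  -0.23  1.05  0.   -0.53]
flange 997 c [ 469.  -207.2] size [25.7 43.3] ang 7.99 z 107.1
pin 9170 c [ 430.4 -212.8] size [116.1  50.1] ang 7.4 z 43.9
```

View pics/c4.png

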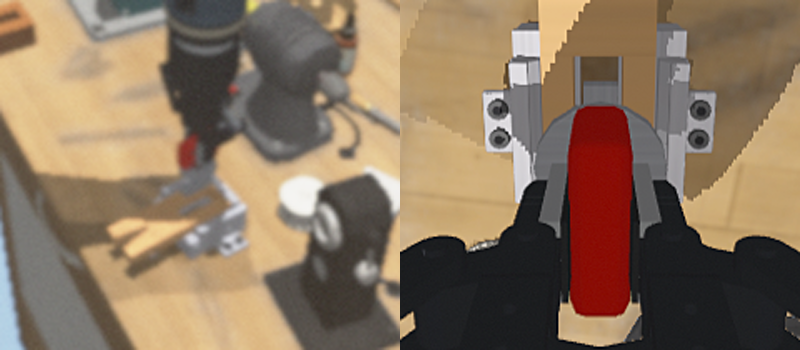

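```bash
python3 -m crank '[[0,0,-0.06,0,0,0,0.05],[0,0,-0.085,0,0,0,0.05],[0,0,-0.105,0,0,0,0.05],[0,0,-0.125,0,0,0,0.05],[0,0,-0.14,0,0,0,0.05]]'
```

```text
time_s: 16.88
tool_pos: [479.3, -206.3, 84.7]
tcp_rot: [0.197, -3.135, 0.0]
wrist_force: [0.2, -0.6, -1.3]
grip_width: 15.1
finger_force: 59.4
```

```bash
python3 -m crank '[[0,0,-0.025,0,0,0,0.05],[0,0,-0.045,0,0,0,0.05],[0,0,-0.065,0,0,0,0.05],[0,0,-0.08,0,0,0,0.05],[0,0,-0.088,0,0,0,0.05]]'
```

```text
time_s: 17.5
tool_pos: [479.2, -206.2, 62.8]
tcp_rot: [0.198, -3.135, 0.0]
wrist_force: [0.8, 0.3, -1.8]
grip_width: 15.5
finger_force: 59.4
```

```bash
python3 -m crank '[[0,0,-0.004,0,0,0,0.05],[0,0,-0.007,0,0,0,0.05],[0,0,-0.007,0,0,0,0.05]]'
python3 - <<'E'
from seg import *
s=sensors.state(); print(np.round(s['tool_pos'],1),s['tcp_rot'],s['wrist_force'])
p=cam('wrist');X=cloud(p); m=np.zeros((420,560),bool); m[120:330,200:360]=1
rect(X,m&box(X,400,560,-260,-160,46,53),'flange')
rect(X,big(box(X,450,510,-240,-170,80,100)),'wing')
E
```

```text
time_s: 17.88
tool_pos: [479.3, -206.2, 62.3]
tcp_rot: [-0.198, 3.135, -0.001]
wrist_force: [-3.8, 2.4, 10.2]
grip_width: 15.0
finger_force: 61.2
[ 479.3 -206.2   62.3] [-1.97600253e-01  3.13470829e+00 -6.23175150e-04] [-3.82863088  2.35302336 10.22415304]
flange 1243 c [ 447.2 -211.5] size [70.7 43.3] ang 8.6 z 49.8
wing 5686 c [ 478.  -206.8] size [39.2 45.2] ang 59.55 z 91.5
```

```bash
python3 -m crank '[[0,0,0.003,0,0,0,0.05],[0,0,0.003,0,0,-0.1,0.05],[0,-0.001,0.003,0,0,-0.2,0.05],[0,-0.002,0.003,0,0,-0.3,0.05],[0,-0.002,0.003,0,0,-0.4,0.05]]'
```

```text
time_s: 18.55
tool_pos: [480.1, -207.1, 62.4]
tcp_rot: [0.788, 3.039, -0.001]
wrist_force: [1.9, -0.4, 0.3]
grip_width: 15.2
finger_force: 59.6
```

```bash
python3 -m crank '[[0,0,0,0,0,-0.1,0.05],[0,-0.001,0,0,0,-0.2,0.05],[0,-0.002,0,0,0,-0.3,0.05],[0,-0.002,0,0,0,-0.4,0.05],[0,-0.002,0,0,0,-0.5,0.05]]'
python3 -m crank '[[0,0,0,0,0,-0.1,0.05],[0,0,0,0,0,-0.1,0.05],[0,0,0,0,0,-0.1,0.05]]'
python3 - <<'E'
from seg import *
s=sensors.state(); R=Ro.from_rotvec(s['tcp_rot']).as_matrix(); print(R[:,0],np.degrees(np.arctan2(R[1,1],R[0,1])),s['wrist_force'])
p=cam('wrist');save(p,'w9.png');X=cloud(p)
m=big(box(X,455,505,-240,-170,80,100)); rect(X,m,'wing'); print(m.sum())
E
```

```text
time_s: 19.18
tool_pos: [479.9, -207.6, 62.3]
tcp_rot: [1.892, 2.507, 0.0]
wrist_force: [1.3, -0.8, 0.1]
grip_width: 15.2
finger_force: 59.7
time_s: 19.55
tool_pos: [479.7, -207.4, 62.3]
tcp_rot: [2.073, 2.36, 0.0]
wrist_force: [1.3, -1.4, 3.5]
grip_width: 15.1
finger_force: 59.9
[-1.28935792e-01  9.91652827e-01 -4.82000491e-04] 7.408121877064298 [ 1.26474241 -1.36540084  3.49779599]
wing 5665 c [ 480.4 -205.4] size [39.2 45.3] ang 45.23 z 91.5
5665
```

```bash
python3 -m crank '[[0,0,-0.001,0,0,0,0.05],[0,0,-0.001,0,0,0,0.3],[0,0,-0.001,0,0,0,0.6],[0,0,-0.001,0,0,0,0.6],[0,0,0.02,0,0,0,0.6]]'
python3 -m crank '[[0,0,0.08,0,0,0,0.7],[0,0,0.2,0,0,0,0.7],[0,0,0.44,0,0,0,0.7],[0,0,0.68,0,0,0,0.7],[0,0,0.85,0,0,0,0.7]]'
python3 -m crank '[[-0.1,0,0,0,0,0.1,0.7],[-0.2,0,0,0,0,0.2,0.7],[-0.25,0,0,0,0,0.3,0.7],[-0.25,0,0,0,0,0.4,0.7],[-0.25,0,0,0,0,0.5,0.7]]'
python3 -m crank '[[0,0,0,0,0,0.1,0.7],[0,0,0,0,0,0.2,0.7],[0,0,0,0,0,0.3,0.7],[0,0,0,0,0,0.4,0.7],[0,0,0,0,0,0.5,0.7]]'
python3 - <<'E'
from seg import *
s=sensors.state(); print(s['tool_pos'],s['wrist_force'])
p=cam('wrist');save(p,'w10.png');X=cloud(p)
rect(X,big(box(X,430,530,-260,-160,75,100)),'wing')
rect(X,big(box(X,430,530,-260,-160,46,60)),'flange')
rect(X,big(box(X,350,560,-270,-150,42.3,48)),'pin')
q=cam('side'); save(q,'s5.png')
a=q['image'][170:310,210:370,::-1]; b=p['image'][110:320,160:400,::-1]
cv2.imwrite('pics/c5.png',cv2.hconcat([cv2.resize(a,(400,350),interpolation=cv2.INTER_CUBIC),cv2.resize(b,(400,350),interpolation=cv2.INTER_CUBIC)]))
E
```

```text
time_s: 20.23
tool_pos: [478.9, -207.1, 66.8]
tcp_rot: [-2.076, -2.356, 0.001]
wrist_force: [0.7, 0.0, -0.5]
grip_width: 51.2
finger_force: 0.0
time_s: 20.85
tool_pos: [479.5, -207.3, 282.8]
tcp_rot: [2.075, 2.355, 0.001]
wrist_force: [0.8, -0.6, -1.4]
grip_width: 59.8
finger_force: 0.0
time_s: 21.48
tool_pos: [416.5, -207.2, 280.1]
tcp_rot: [1.01, 2.974, -0.0]
wrist_force: [-0.6, 0.4, -0.4]
grip_width: 60.0
finger_force: 0.0
time_s: 22.1
tool_pos: [416.7, -207.2, 279.9]
tcp_rot: [-0.206, 3.135, -0.0]
wrist_force: [-0.5, -0.6, 0.7]
grip_width: 59.8
finger_force: 0.0
[ 416.66525821 -207.18408568  279.87080005] [-0.52629657 -0.58096821  0.65322453]
wing 683 c [ 479.5 -206.2] size [14.9 49.7] ang 7.13 z 91.2
flange 348 c [ 467.6 -207.3] size [17.  39.7] ang 4.9 z 49.9
pin 2563 c [ 425.7 -213.6] size [106.7  49.9] ang 7.59 z 44.0
```

View pics/c5.png

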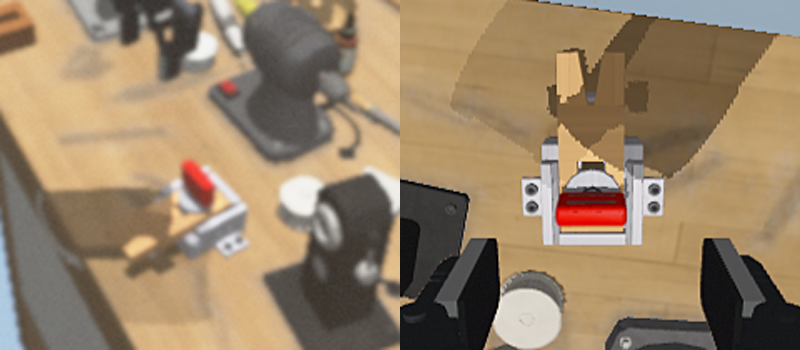

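```bash
python3 -c "
from workcell import workorder; print(workorder.job_done())"
```

```text
the job is handed in; nothing more can be done
None
```

I handed the job in at about 22 s of robot time. The pin lies flat in the shoe's channel with its hole over the slot. The key's flange is on the wood, and its foot, judged from the wing since it can't be seen, lies crosswise to within about half a degree. The gripper is clear, and I didn't touch the tin, spool, block, cutters or pen.

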